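Nip a potsherd in the sloping cam clamp

ROBOT

A 6-joint arm with a two-finger parallel gripper is mounted at the origin on a cart in front of the work surface, level with it; the furniture and walls round the work are solid. World frame = base frame: x ahead of the robot, y to its left, z up, the work surface at z = 0. Lengths are in m, angles in rad, forces in N, time in s.
With the tool pointing down it reaches from about 0.25 to 0.775 m from the base axis. Payload 8.9 kg.
Tool frame: the origin (TCP) lies on the mounting face of the last link; the fingertips stand 173 mm ahead of it and the grasp point (between the pads) lies 155 mm ahead of it; z points along the fingers, y is the line along which they close (so a half turn about z gives the same grasp; the last joint's range is limited). The gripper opens to 85 mm and grips with 20 to 120 N. Pads are 22 mm wide; open, the fingers measure 114 mm over their backs; the gripper's body (76 mm by 85 mm) begins 54 mm behind the grasp point. The pads swing forward as they close: fully open they stand 13 mm farther back than shut.
Start: joints at [1.019, 0.291, -0.153, 1.127, 0, 1.431], TCP at [0.211, 0.481, 0.405] pointing down, gripper open.
Joint ranges: [-2.52, 2.52], [-0.91, 1.74], [-1.3, 1.37], [-1.96, 2.02], [-1.52, 1.47], [-3.14, 3.14]. Speed limits (rad/s): [2.22, 2.22, 2.79, 3.14, 3.14, 3.14].

INTERFACE

Orientations are given as a 3x3 rotation matrix whose columns are the frame's x, y, z axes.
In Python, from cell import manip gives the robot as it stands.
- The arm moves only by the tool jog_arm, never from a script. Its arguments are lists of equal length, an entry for each row: "claw": the closure, from 0 (fully open) to 1 (shut); "linear": the shift along the tool's x, y, z in m, a list of three; "turn": the turn, a rotation vector about the tool's x, y, z in rad, a list of three. In form: {"claw": [claw, ...], "linear": [[tx, ty, tz], ...], "turn": [[rx, ry, rz], ...]}. A call has 1 to 12 rows; each row is the pose to reach, as a shift and turn from the pose commanded when the call began, along the tool's axes at that moment; what a row does not reach only later rows make up. A row lasts 1/10 s, in which the tool goes at most 50 mm and 8.59 degrees, less where a joint would pass 70% of its speed; a pose out of reach is approached as far as the arm can. A call with a gripper value outside its range is refused whole. The fingers move at their own pace and stop on an object; the grip force is fixed at half the most. Time passes only in rows, so rows that repeat a pose let the fingers close. It gives the time, the measured TCP pose, the force, the opening and the grip force at its end, in the units of the state.
- manip.state(): the state, without advancing time (a new reading comes with each control period).
- manip.read_camera(name): name is "side" or "top" or "wrist"; returns (picture, depth): 400x640x3 uint8, red, green, blue; 400x640 float32, m along the optical axis (not along the pixel's ray), 0 where there is no reading.
- manip.calibration(name): a dict with "vertical_fov" (degrees; the focal length in pixels is half the picture's height over the tangent of half this angle, whatever the lens; pixels are square), "cx", "cy" (the principal point, pixels), "k1" (the pictures are not rectified: a ray, as slopes to the right and down, at radius r is drawn at 1 + k1 r^2 times it, then the intrinsics apply), "pose" (4x4, takes a point from camera to world coordinates). Camera axes: x right, y down, z forward; pixel columns grow to the right and rows downward; lengths in m; the calibration is good to about 2 mm. A picture is of the moment at which its call begins: read the wrist's pose just before it. calibration takes no time and is no camera call; for the wrist camera it gives the pose at the moment of the call.
- manip.close_job(): hands the job in; it is judged then, once.
The state is a dict: "t": time; "q": joint angles; "dq": joint speeds; "tau": joint torques, N m; "position": TCP position; "tcp_rot": TCP orientation; "force": force on the tool from outside, world axes, zero at the start; "moment": the same for the moment, N m; "finger_gap": opening from 0.0 (shut) to 1.0 (fully open); "finger_force": force on a finger pad.
Only numpy, scipy, OpenCV 4.12 (cv2) and the standard library are available. Lean on these libraries where they do the work, as an engineer would, in place of code of your own. Each camera call takes 0.05 s, during which the arm holds its last target. There are 200 camera calls.

TASK

Lay the small brown potsherd from the right of the desk flat on the cork bed of the sloping holder, between the lower fence and the black rubber pad, and let go of it. Then turn the red-knobbed cam lever clockwise until the sprung pad has taken up the gap and holds the sherd against the fence with the pad's yellow plungers pushed about halfway into the blue carriage. The sherd is fragile: handle it gently, never turn so far that the plungers go right in, and leave the other sherds where they lie.

Things in the scene. Friction and masses are not known exactly. Their poses are not given: they have to be found in the camera images.
- sherd_centre (a point): Centre (half-way up) of the small brown sherd, lying by itself on the right front of the desk (the loose sherds near it are pale and about 100 mm across): 62 (its x) by 49 (its y) by 15 mm thick (its z), 0.06 kg give or take. It starts lying flat on the desk, z up; grasp it across its y sides (49 mm apart, broken and slightly uneven).
- bed (a point): Point on the cork bed's surface, middle line. Bed frame: x up the slope (30 degrees, rising away from the robot, plus the holder's yaw), y left, z square out of the bed. Board 150 mm wide, from x = -65 to +160 mm. Fence face at x = -40 to -30, pad face starts near x = +43, cam pivot at x = +97 mm. Between fence and pad nothing else stands on the board.
- fence_face (a point): Middle of the lower fence's face, 9 mm above the bed. The fence is 100 mm wide (y), 12 mm thick, top 17 mm above the bed; it stands at a different place each time but does not move under the clamp's force. Axes as the bed's.
- pad_face (a point): Middle of the face of the black rubber pad that presses the sherd down the slope towards the fence, 9 mm above the bed; the pad is 56 mm wide (y), 8 mm thick, top 17 mm above the bed. Axes as the bed's. Clear room between the pad and the fence at the start is 72 to 83 mm.
- pad (a joint): How far the pad's spring is pressed in, m: 0 = free (12 mm of yellow plunger shows between pad and blue carriage), 0.012 = right in. Spring 800 N/m, so halfway (0.006) is about 5 N on the sherd. It stays 0 until the pad meets the sherd and the sherd the fence.
- cam (a joint): Angle of the cam lever, rad: starts between 0 and 0.3 and grows as it is turned clockwise, seen from above the bed (from bed +z); stop at 2.4. The eccentric (20 mm) moves the blue carriage with the pad down the slope by 20 mm x (1 - cos angle). The lever is stiff (0.35 N m of friction) and stays where it is left.
- knob (a point): Grip point of the red knob on the lever's end, 54 mm above the bed and 85 mm from the pivot: a cylinder 18 mm across, square to the bed, top 16 mm above this point, foot 22 mm below. The lever's bar (12 mm thick) is 20 mm or more below. At cam angle A it lies, from the pivot, towards cos(110 deg - A) along bed x and sin(110 deg - A) along bed y.
- cam_pivot (a point): Point on the cam's axis at the height of the knob's centre; the axis is square to the bed.
- big_sherd_a: Larger loose sherd, 97x94x23 mm, between the small sherd and the holder at the front; leave alone. Origin at the centre of its underside.
- big_sherd_b: Larger loose sherd, 106x105x20 mm, behind the small sherd; leave alone. Origin at the centre of its underside.
- small_sherd: The small sherd's body; origin at the centre of its underside, 7.5 mm below sherd_centre.
- fence: The lower fence (see fence_face).
- stand: The sloping holder's stand with its board; origin on the desk under the board; fixed.
- light_bar (a point): Middle of the light bar (22 mm wide, 18 high, level, along y) over the upper end of the holder, on posts 155 mm either side, 353 mm above the desk; in the bed frame x = 270, z = 180 mm. A tool pointing straight down fouls it over the turned lever; a tool square to the bed clears bar and posts.
Not all that is in view belongs to the job. Several things look just like the small_sherd: the one meant starts farthest from the robot's base.

How it is judged:
On the way:
1. the small sherd lies flat on the bed between fence and pad, let go, before the pad presses it (x of sherd_centre in the frame of bed between -0.02 and 0.025 m and y of sherd_centre in the frame of bed between -0.02 and 0.02 m and z of sherd_centre in the frame of bed between 0.002 and 0.014 m and angle between the z axis of sherd_centre and the z axis of bed, either way round below 0.15 rad and contact force between the fingers and small_sherd below 0.1 N and value of joint pad below 0.0015 m), for 0.2 s.
At the end, for the whole second after the job is handed in: The small sherd lies flat on the bed between fence and pad, its centre within 20 mm of the middle line, the pad's spring pressed in 2.5 to 9.5 mm and the sherd pressing on the fence with more than 0.8 N; sherd and lever at rest (x of sherd_centre in the frame of bed between -0.02 and 0.025 m and y of sherd_centre in the frame of bed between -0.02 and 0.02 m and z of sherd_centre in the frame of bed between 0.002 and 0.014 m and angle between the z axis of sherd_centre and the z axis of bed, either way round below 0.15 rad and value of joint pad between 0.0025 and 0.0095 m and contact force between small_sherd and fence above 0.8 N and linear speed of small_sherd below 0.01 m/s and velocity of joint cam between -0.03 and 0.03 rad/s); the robot touches nothing.
It fails at once if the lever is overrun: the pad's plungers go right in (more than 11 mm) (value of joint pad above 0.011 m).
It fails at once if the small sherd is struck or pressed on the holder with more than 40 N (contact force between small_sherd and stand above 40 N).
It fails at once if another loose sherd is moved more than 30 mm (distance of any of big_sherd_a, big_sherd_b from where it was at the start of the episode above 0.03 m).
It also fails if it takes over 61 s, if anything falls off the work surface, if the arm or the gripper's body presses on something with over 40 N, if the wrist force passes 120 N, or if a joint passes its speed limit or range.

## Working session

There is one attempt and no reset: what is moved stays moved. The work goes in short steps, Python scripts to look and compute and a tool call to move; the robot and the scene stay as the last step left them, time stands still between calls to the robot, and variables do not carry over. Pictures are saved under pics/ and viewed, at most 10 in all, crops included, and the job is handed in when it is done.

Besides the shell and the picture viewer there is one more tool, called after ">>>" in YAML: its name, and indented under it one key for each argument. jog_arm: Moves the arm, as the interface text tells. Its arguments: {"type":"object","properties":{"claw":{"type":"array"},"linear":{"type":"array"},"turn":{"type":"array"}},"required":["claw","linear","turn"]}

```bash
mkdir -p pics; ls
cat > h.py <<'E'
import numpy as np, cv2
from cell import manip
def snap(n,tag):
    c=manip.calibration(n); im,d=manip.read_camera(n)
    np.savez(f'{tag}.npz',im=im,d=d,pose=np.array(c['pose']),k=[c['vertical_fov'],c['cx'],c['cy'],c['k1']])
    cv2.imwrite(f'pics/{tag}.png',im[:,:,::-1]); return im,d
def cloud(tag):
    z=np.load(f'{tag}.npz'); f,cx,cy,k1=z['k']; F=200/np.tan(np.radians(f)/2)
    K=np.array([[F,0,cx],[0,F,cy],[0,0,1]])
    v,u=np.mgrid[:400,:640].astype(float)
    r=cv2.undistortPoints(np.stack([u,v],-1).reshape(-1,1,2),K,np.array([k1,0,0,0,0.])).reshape(400,640,2)
    d=z['d']; P=np.concatenate([r*d[...,None],d[...,None]],-1)
    T=z['pose']; return P@T[:3,:3].T+T[:3,3], z['im'], d
E
python3 - <<'E'
from h import *
print(manip.state())
for n in('top','side'): snap(n,n+'0'); print(manip.calibration(n))
a=[cv2.imread(f'pics/{n}0.png') for n in('top','side')]
cv2.imwrite('pics/both.png',cv2.resize(np.vstack(a),(480,600)))
E
```

```text
pics
{'t': 0.0, 'q': array([ 1.01874110e+00,  2.91317742e-01, -1.54104930e-01,  1.12670777e+00,
       -4.40609704e-05,  1.43150473e+00]), 'dq': array([ 0.00118471,  0.0009866 ,  0.00073852, -0.00119013, -0.00059127,
       -0.00042089]), 'tau': array([-2.03523318e-04, -5.37145722e+01,  3.31369686e+01,  1.59085571e-02,
       -6.07981619e-04,  2.94305956e-06]), 'position': array([0.21048978, 0.4807326 , 0.40412068]), 'tcp_rot': array([[-9.16015678e-01,  4.01141920e-01, -6.62147820e-04],
       [ 4.01142442e-01,  9.16014955e-01, -1.15904154e-03],
       [ 1.41597158e-04, -1.32731581e-03, -9.99999109e-01]]), 'force': array([ 0.39531817,  0.09559727, -0.12976672]), 'moment': array([-0.07958518, -0.00340772,  0.02595002]), 'finger_force': 0.0, 'finger_gap': 0.9959558715083292}
{'vertical_fov': 48.68085089417892, 'cx': 316.5403756327045, 'cy': 198.23445749488047, 'k1': -0.08387310230476708, 'pose': array([[ 0.01734805, -0.99903581,  0.04032976,  0.36971911],
       [-0.99984416, -0.01720182,  0.00397013, -0.0517822 ],
       [-0.00327255, -0.04039235, -0.99917854,  1.63048402],
       [ 0.        ,  0.        ,  0.        ,  1.        ]])}
{'vertical_fov': 44.282493580172506, 'cx': 319.109914669887, 'cy': 196.87359315605462, 'k1': -0.07117823280324255, 'pose': array([[ 0.97814553, -0.09448401,  0.18521365,  0.1683423 ],
       [-0.20723434, -0.51538011,  0.83152707, -1.15709628],
       [ 0.01688941, -0.85173712, -0.52369708,  0.91052852],
       [ 0.        ,  0.        ,  0.        ,  1.        ]])}
```

View pics/top0.png

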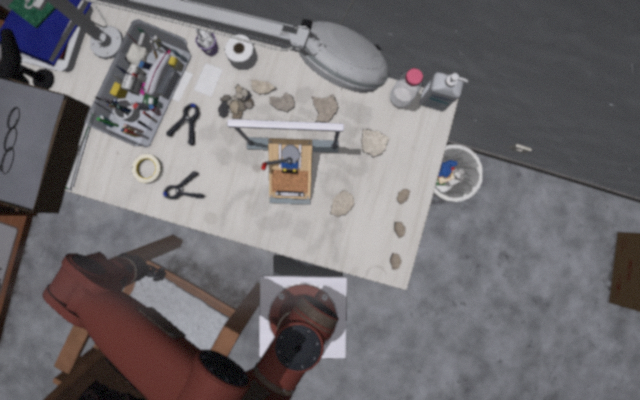

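View pics/side0.png

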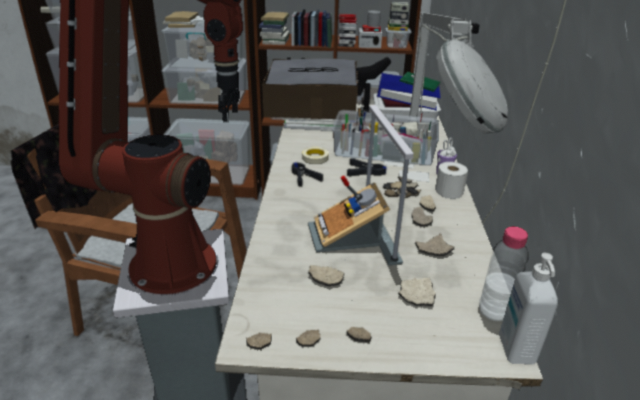

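The top view shows three small brown sherds at (403,196), (399,228) and (395,260). The one at (403,196) is farthest from the base. The holder is at about (290,175), with the red knob at (265,166).

Run:
```python
from h import *
for t,pts in(('top0',[(403,196),(399,228),(395,260),(343,204),(374,143)]),('side0',[(359,334),(308,338),(259,340)])):
    P,im,d=cloud(t)
    for u,v in pts: print(t,u,v,P[v,u].round(3), np.hypot(*P[v,u][:2]).round(3))
    if t=='top0':
        # holder region
        for u,v in [(290,185),(290,175),(280,185),(300,185),(290,192),(265,166),(292,152)]: print(u,v,P[v,u].round(3))
a=cv2.imread('pics/top0.png'); b=cv2.imread('pics/side0.png')
A=cv2.resize(a[110:210,225:355],None,fx=5,fy=5,interpolation=2)
cv2.imwrite('pics/c1.png',A)
B=cv2.resize(b[170:260,300:420],None,fx=5,fy=5,interpolation=2)
C=cv2.resize(a[180:270,375:425],None,fx=5,fy=5,interpolation=2)
cv2.imwrite('pics/c2.png',cv2.resize(np.hstack([B,C]),None,fx=.9,fy=.9))
```

```text
top0 403 196 [ 0.449 -0.364  0.008] 0.578
top0 399 228 [ 0.331 -0.35   0.008] 0.482
top0 395 260 [ 0.214 -0.336  0.013] 0.398
top0 343 204 [ 0.416 -0.143  0.011] 0.439
top0 374 143 [ 0.642 -0.254  0.014] 0.691
290 185 [0.479 0.05  0.059]
290 175 [0.513 0.049 0.077]
280 185 [0.478 0.086 0.059]
300 185 [0.479 0.014 0.061]
290 192 [0.454 0.05  0.05 ]
265 166 [0.534 0.128 0.162]
292 152 [0.584 0.039 0.15 ]
side0 359 334 [ 0.45  -0.365  0.01 ] 0.58
side0 308 338 [ 0.327 -0.352  0.008] 0.481
side0 259 340 [ 0.211 -0.34   0.013] 0.401
```

View pics/c1.png

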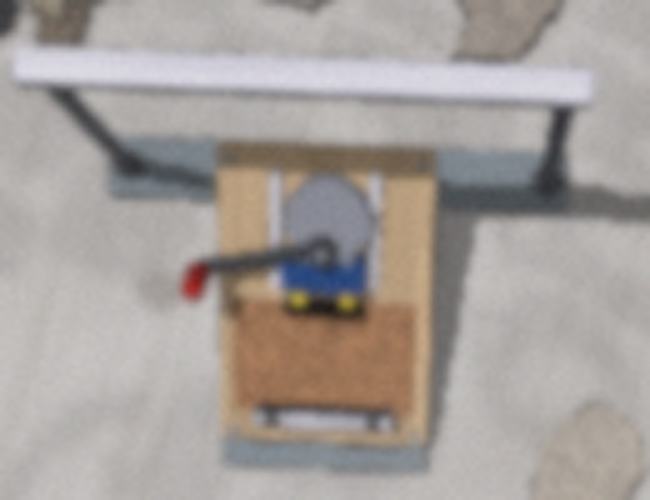

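The crop shows the cork bed at about (325,355), with the fence face at about y=408 and the black pad with yellow plungers at (322,308). The lever points left to the red knob at (195,278). Next I'll get the wrist camera mounting and a rough bed fit.

```bash
cat >> h.py <<'E'
from scipy.spatial.transform import Rotation as Ro
def rel(p,R,s=None):
    s=s or manip.state(); R0=s['tcp_rot']; 
    l=R0.T@(np.array(p)-s['position']); w=Ro.from_matrix(R0.T@R).as_rotvec()
    print('lin',l.round(4),'turn',w.round(4),'rows',max(np.linalg.norm(l)/.05,np.linalg.norm(w)/.15).round(1))
def down(psi): # tool y axis at world angle psi, z down
    y=np.array([np.cos(psi),np.sin(psi),0]); z=np.array([0,0,-1.]); return np.stack([np.cross(y,z),y,z],1)
E
python3 - <<'E'
from h import *
P,im,d=cloud('top0')
m=np.zeros((400,640),bool); m[173:190,275:304]=1
Q=P[m]; c=Q.mean(0); n=np.linalg.svd(Q-c)[2][2]; n*=np.sign(n[2])
print('bed',c,n,np.degrees(np.arccos(n[2])),'yaw',np.degrees(np.arctan2(-n[1],-n[0])))
b=P[115:130,225:350].reshape(-1,3); b=b[b[:,2]>.33]; cb=b.mean(0); v=np.linalg.svd(b-cb)[2][0]; print('bar',cb,v,np.degrees(np.arctan2(v[1],v[0])))
s=manip.state(); T=np.eye(4);T[:3,:3]=s['tcp_rot'];T[:3,3]=s['position']
print((np.linalg.inv(T)@manip.calibration('wrist')['pose']).round(3), manip.calibration('wrist')['vertical_fov'])
for psi in(np.pi/2,): rel([.36,.05,.42],down(psi))
E
```

```text
bed [0.49234071 0.05330167 0.06541257] [-0.5345784   0.01955538  0.84489261] 32.33956806074198 yaw -2.094998882817457
bar [0.63002641 0.05286683 0.37470567] [ 0.20181666  0.16663844 -0.96514334] 39.54622048278613
[[ 0.    -0.952 -0.308  0.078]
 [ 1.     0.     0.    -0.   ]
 [-0.    -0.308  0.952  0.03 ]
 [ 0.     0.     0.     1.   ]] 65.65126309462441
lin [-0.3097 -0.3346 -0.0155] turn [-1.100e-03 -4.000e-04 -4.128e-01] rows 9.1
```

>>> jog_arm:
  claw: [0, 0, 0, 0, 0, 0, 0, 0, 0, 0, 0]
  linear:
    - [-0.31, -0.335, -0.015]
    - [-0.31, -0.335, -0.015]
    - [-0.31, -0.335, -0.015]
    - [-0.31, -0.335, -0.015]
    - [-0.31, -0.335, -0.015]
    - [-0.31, -0.335, -0.015]
    - [-0.31, -0.335, -0.015]
    - [-0.31, -0.335, -0.015]
    - [-0.31, -0.335, -0.015]
    - [-0.31, -0.335, -0.015]
    - [-0.31, -0.335, -0.015]
  turn:
    - [0, 0, -0.413]
    - [0, 0, -0.413]
    - [0, 0, -0.413]
    - [0, 0, -0.413]
    - [0, 0, -0.413]
    - [0, 0, -0.413]
    - [0, 0, -0.413]
    - [0, 0, -0.413]
    - [0, 0, -0.413]
    - [0, 0, -0.413]
    - [0, 0, -0.413]

```text
t: 1.2
position: [0.3607, 0.0477, 0.4196]
tcp_rot: [[-1.0, 0.004, -0.0], [0.004, 1.0, -0.0], [0.0, -0.0, -1.0]]
force: [0.4, 0.7, 0.0]
finger_gap: 0.999
finger_force: 0.0
```

Run:
```python
from h import *
s=manip.state(); print(s['position'],s['q'],s['force'],abs(s['dq']).max()); snap('wrist','w1')
```

```text
[0.36074383 0.04771964 0.41962096] [-7.00561458e-02 -3.01209596e-02 -4.90963454e-01  1.10997071e+00
 -3.03810395e-04 -6.58269373e-02] [0.36692067 0.68603799 0.00782187] 0.07291340567746907
```

View pics/w1.png

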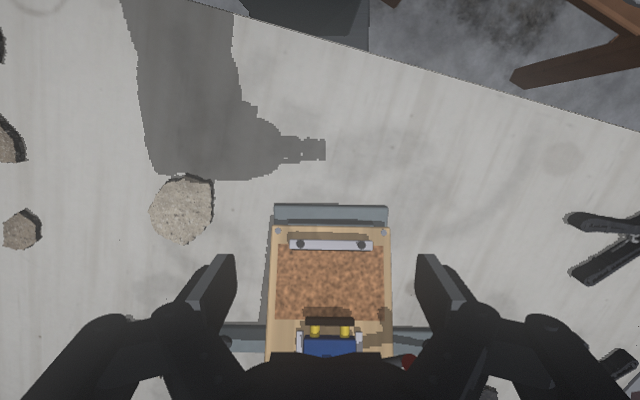

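The wrist view (image up is towards the robot) shows the fence at (331,244), cork at (330,285) and the black pad top at (330,321). The board edges are at x≈270 and 392, and the knob peeks out at (405,360).

Run:
```python
from h import *
P,im,d=cloud('w1')
Q=P[256:312,285:375].reshape(-1,3); 
c=Q.mean(0); n=np.linalg.svd(Q-c)[2][2]; n*=np.sign(n[2]); r=(Q-c)@n
print('bed',c.round(4),n.round(4),'slope',np.degrees(np.arccos(n[2])),'yaw',np.degrees(np.arctan2(-n[1],-n[0])),'rms',r.std())
# heights off bed plane in the region
H=(P-c)@n
# board mask: near plane
B=(abs(H)<.006); B[:, :255]=0; B[:,400:]=0;B[:222]=0;B[335:]=0
xs=[]
for v in range(232,318,4):
    u=np.where(B[v])[0]; xs.append((v,u.min(),u.max()))
L=np.array([P[v,a] for v,a,b in xs]);Rr=np.array([P[v,b] for v,a,b in xs])
for nm,E in(('L',L),('R',Rr)):
    v=np.linalg.svd(E-E.mean(0))[2][0]; v*=np.sign(v[0]); print(nm,E.mean(0).round(4),v.round(3),'yaw',np.degrees(np.arctan2(v[1],v[0])))
print(xs[0],xs[-1], np.linalg.norm(L-Rr,axis=1).mean())
for v in range(216,352,3): print(v,P[v,330].round(4),H[v,330].round(4))
m=im.astype(int); w=(H[238:256,280:385]>.008)
```

```text
bed [0.4967 0.0517 0.067 ] [-0.0276  0.0188  0.9994] slope 1.9140545479354656 yaw -34.189808112105474 rms 0.017777720840378358Traceback (most recent call last):
  File "<stdin>", line 12, in <module>
    return umr_minimum(a, axis, None, out, keepdims, initial, where)
ValueError: zero-size array to reduction operation minimum which has no identity
```

Run:
```python
from h import *
b=cv2.imread('pics/w1.png'); cv2.imwrite('pics/c3.png',cv2.resize(b[215:365,255:415],None,fx=4,fy=4,interpolation=2)[:600])
```

```text
(no output)
```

View pics/c3.png

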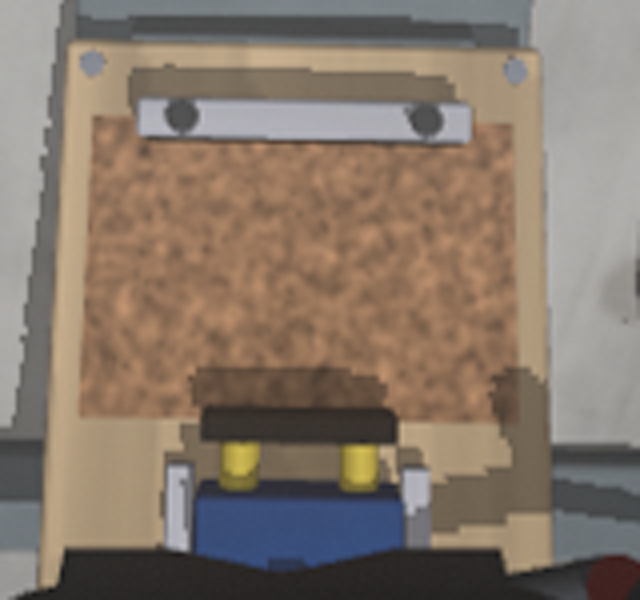

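The crop shows the board's lower corners at (70,42) and (540,52), the fence face's top edge from (140,137) to (470,143) and the pad face's top edge from (203,408) to (395,412). I'll intersect these with the bed plane.

```bash
cat >> h.py <<'E'
def ray(tag,uv):
    z=np.load(f'{tag}.npz'); f,cx,cy,k1=z['k']; F=200/np.tan(np.radians(f)/2)
    K=np.array([[F,0,cx],[0,F,cy],[0,0,1]]); T=z['pose']
    r=cv2.undistortPoints(np.array(uv,float).reshape(-1,1,2),K,np.array([k1,0,0,0,0.])).reshape(-1,2)
    return T[:3,3], np.c_[r,np.ones(len(r))]@T[:3,:3].T
def hit(tag,uv,c,n):
    o,D=ray(tag,uv); return o+D*(((c-o)@n)/(D@n))[:,None]
E
python3 - <<'E'
from h import *
P,im,d=cloud('w1'); m=np.zeros(d.shape,bool); m[256:304,285:375]=1; m&=d>.1
Q=P[m]; Q=Q[abs(Q[:,2]-np.median(Q[:,2]))<.05]
for _ in range(3):
    c=Q.mean(0); n=np.linalg.svd(Q-c)[2][2]; n*=np.sign(n[2]); r=(Q-c)@n; Q=Q[abs(r)<.004]
print('bed',c.round(4),n.round(4),'slope',np.degrees(np.arccos(n[2])),'yaw',np.degrees(np.arctan2(-n[1],-n[0])),'rms',r.std(),len(Q))
g=lambda l:[(255+a/4,215+b/4) for a,b in l]
def show(nm,l,h):
    p=hit('w1',g(l),c+n*h,n); e=p[1]-p[0]; print(nm,p.round(4).tolist(),'len',np.linalg.norm(e).round(4),'yaw of edge-90',np.degrees(np.arctan2(e[1],e[0]))+90); return p
show('lower',[(70,42),(540,52)],0)
show('Ledge',[(70,42),(47,480)],0); show('Redge',[(540,52),(550,480)],0)
show('fence',[(140,137),(470,143)],.017); show('pad',[(203,408),(395,412)],.017)
P,im,d=cloud('top0')
H=(P-c)@n; k=(H>.05)&(H<.09); k[:, :250]=0;k[:,285:]=0;k[:155]=0;k[180:]=0
red=(im[...,0].astype(int)>im[...,1]*1.6)&(im[...,0]>90); red[:155]=0;red[180:]=0;red[:,:250]=0;red[:,285:]=0
v,u=np.where(red); print('red px',len(u),u.mean(),v.mean(), P[red].round(3).tolist()[:12], H[red].round(3)[:12])
E
```

```text
bed [0.4931 0.0518 0.064 ] [-0.5002  0.012   0.8658] slope 30.02203720788235 yaw -1.3714642714133485 rms 0.000798177523575522 4311
lower [[0.436, -0.0191, 0.032], [0.4399, 0.128, 0.0322]] len 0.1471 yaw of edge-90 178.47640276564215
Ledge [[0.436, -0.0191, 0.032], [0.5467, -0.0218, 0.0959]] len 0.1279 yaw of edge-90 88.63158955248495
Redge [[0.4399, 0.128, 0.0322], [0.5484, 0.125, 0.0949]] len 0.1253 yaw of edge-90 88.43662446974007
fence [[0.4537, 0.0052, 0.0615], [0.4561, 0.1025, 0.0615]] len 0.0972 yaw of edge-90 178.6063268345896
pad [[0.5192, 0.0245, 0.099], [0.5207, 0.0786, 0.0991]] len 0.0542 yaw of edge-90 178.41726040150905
red px 21 263.57142857142856 165.85714285714286 [[0.545, 0.133, 0.148], [0.546, 0.131, 0.144], [0.542, 0.136, 0.151], [0.541, 0.132, 0.155], [0.542, 0.13, 0.149], [0.537, 0.138, 0.164], [0.536, 0.134, 0.168], [0.536, 0.131, 0.167], [0.538, 0.129, 0.153], [0.533, 0.138, 0.165], [0.533, 0.134, 0.168], [0.533, 0.131, 0.169]] [0.047 0.044 0.052 0.056 0.05  0.066 0.07  0.069 0.056 0.068 0.071 0.072]
```

Run:
```python
from h import *
rel([.45,-.364,.30],down(np.pi/2))
```

```text
lin [-0.091  -0.4127  0.1194] turn [ 0.0002 -0.0006 -0.0028] rows 8.8
```

>>> jog_arm:
  claw: [0, 0, 0, 0, 0, 0, 0, 0, 0, 0, 0, 0]
  linear:
    - [-0.09, -0.412, 0.12]
    - [-0.09, -0.412, 0.12]
    - [-0.09, -0.412, 0.12]
    - [-0.09, -0.412, 0.12]
    - [-0.09, -0.412, 0.12]
    - [-0.09, -0.412, 0.12]
    - [-0.09, -0.412, 0.12]
    - [-0.09, -0.412, 0.12]
    - [-0.09, -0.412, 0.12]
    - [-0.09, -0.412, 0.12]
    - [-0.09, -0.412, 0.12]
    - [-0.09, -0.412, 0.12]
  turn:
    - [0, 0, 0]
    - [0, 0, 0]
    - [0, 0, 0]
    - [0, 0, 0]
    - [0, 0, 0]
    - [0, 0, 0]
    - [0, 0, 0]
    - [0, 0, 0]
    - [0, 0, 0]
    - [0, 0, 0]
    - [0, 0, 0]
    - [0, 0, 0]

```text
t: 2.45
position: [0.4507, -0.3605, 0.2998]
tcp_rot: [[-1.0, -0.002, -0.0], [-0.002, 1.0, 0.001], [0.0, 0.001, -1.0]]
force: [-0.1, 0.3, 0.1]
finger_gap: 1.0
finger_force: 0.0
```

Run:
```python
from h import *
s=manip.state(); print(s['position'],abs(s['dq']).max()); snap('wrist','w2')
P,im,d=cloud('w2')
m=((P[...,2]>.005)&(P[...,2]<.03)&(d>.1)).astype(np.uint8)
# reject points away from sherd
m&=(np.hypot(P[...,0]-.45,P[...,1]+.364)<.06).astype(np.uint8)
n,l,st,_=cv2.connectedComponentsWithStats(m); i=1+st[1:,4].argmax(); print(st[i])
Q=P[l==i]; xy=Q[:,:2].astype(np.float32); print('z top',np.percentile(Q[:,2],[5,50,95]))
r=cv2.minAreaRect(xy); print(r, 'mean',xy.mean(0))
cv2.imwrite('pics/w2c.png',cv2.resize(cv2.imread('pics/w2.png')[100:300,200:440],None,fx=2.5,fy=2.5,interpolation=2))
b=cv2.boxPoints(r); print(b)
```

```text
[ 0.45073929 -0.36047231  0.29976443] 0.014368854994649412
[ 294  158   58   65 2354]
z top [0.00975388 0.01193562 0.01445822]
((0.45436859130859375, -0.36418259143829346), (0.04289713501930237, 0.059712909162044525), 33.92084503173828) mean [ 0.45206335 -0.36244237]
[[ 0.41990906 -0.3513767 ]
 [ 0.4532317  -0.40092707]
 [ 0.48882812 -0.37698847]
 [ 0.4555055  -0.32743812]]
```

View pics/w2c.png

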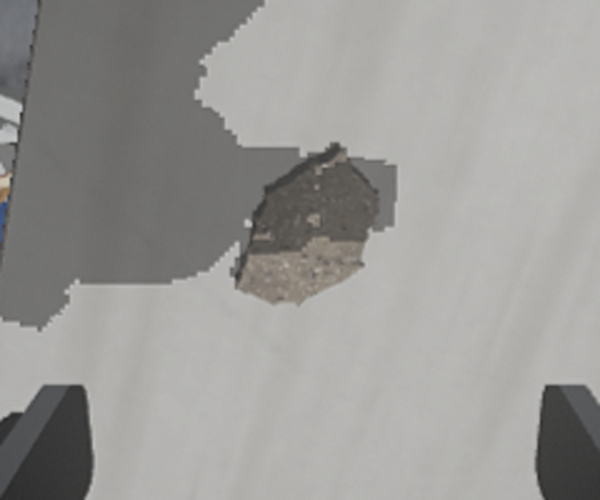

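The crop shows the sherd from (237,285) to (378,150), with its long axis running from lower left to upper right and partly in the arm's shadow. I'll refine the yaw by comparing the outline's extents with 62x49.

Run:
```python
from h import *
P,im,d=cloud('w2')
near=(np.hypot(P[...,0]-.45,P[...,1]+.364)<.06)&(d>.1)
desk=P[(np.hypot(P[...,0]-.45,P[...,1]+.364)<.09)&~near&(d>.1)]; print('desk z',np.median(desk[:,2]),desk[:,2].std())
z0=np.median(desk[:,2])
for t in(.003,.006):
    m=(near&(P[...,2]-z0>t)).astype(np.uint8); n,l,st,_=cv2.connectedComponentsWithStats(m); i=1+st[1:,4].argmax()
    xy=P[l==i][:,:2]; print(t,st[i][4],(P[l==i][:,2]-z0).max())
    for a in range(-90,90,10):
        e=np.array([np.cos(np.radians(a)),np.sin(np.radians(a))]); f=np.array([-e[1],e[0]])
        A=xy@e;B=xy@f; c=e*(A.max()+A.min())/2+f*(B.max()+B.min())/2
        print(a,np.ptp(A).round(4),np.ptp(B).round(4),c.round(4))
    C=np.cov(xy.T); w,v=np.linalg.eigh(C); print('pca',np.degrees(np.arctan2(v[1,1],v[0,1])))
```

```text
desk z 0.0007455884776908228 0.02895139468251849
0.003 3194 0.18556423379562453
-90 0.0151 0.0258 [ 0.45 -0.41]
-80 0.0158 0.0267 [ 0.4502 -0.4086]
-70 0.016 0.0271 [ 0.4498 -0.4073]
-60 0.0157 0.0274 [ 0.4486 -0.4064]
-50 0.016 0.0269 [ 0.4475 -0.4063]
-40 0.0188 0.0256 [ 0.4475 -0.4076]
-30 0.0211 0.0236 [ 0.4479 -0.4087]
-20 0.0228 0.0209 [ 0.4487 -0.4097]
-10 0.0246 0.0178 [ 0.4494 -0.4101]
0 0.0258 0.0151 [ 0.45 -0.41]
10 0.0267 0.0158 [ 0.4502 -0.4086]
20 0.0271 0.016 [ 0.4498 -0.4073]
30 0.0274 0.0157 [ 0.4486 -0.4064]
40 0.0269 0.016 [ 0.4475 -0.4063]
50 0.0256 0.0188 [ 0.4475 -0.4076]
60 0.0236 0.0211 [ 0.4479 -0.4087]
70 0.0209 0.0228 [ 0.4487 -0.4097]
80 0.0178 0.0246 [ 0.4494 -0.4101]
pca -158.59606222242292
0.006 3194 0.18556423379562453
-90 0.0151 0.0258 [ 0.45 -0.41]
-80 0.0158 0.0267 [ 0.4502 -0.4086]
-70 0.016 0.0271 [ 0.4498 -0.4073]
-60 0.0157 0.0274 [ 0.4486 -0.4064]
-50 0.016 0.0269 [ 0.4475 -0.4063]
-40 0.0188 0.0256 [ 0.4475 -0.4076]
-30 0.0211 0.0236 [ 0.4479 -0.4087]
-20 0.0228 0.0209 [ 0.4487 -0.4097]
-10 0.0246 0.0178 [ 0.4494 -0.4101]
0 0.0258 0.0151 [ 0.45 -0.41]
10 0.0267 0.0158 [ 0.4502 -0.4086]
20 0.0271 0.016 [ 0.4498 -0.4073]
30 0.0274 0.0157 [ 0.4486 -0.4064]
40 0.0269 0.016 [ 0.4475 -0.4063]
50 0.0256 0.0188 [ 0.4475 -0.4076]
60 0.0236 0.0211 [ 0.4479 -0.4087]
70 0.0209 0.0228 [ 0.4487 -0.4097]
80 0.0178 0.0246 [ 0.4494 -0.4101]
pca -158.59606222242292
```

Run:
```python
from h import *
P,im,d=cloud('w2')
near=(np.hypot(P[...,0]-.45,P[...,1]+.364)<.055)&(d>.1)&(P[...,2]<.03)
for t in(.003,.006):
    m=(near&(P[...,2]>t)).astype(np.uint8); n,l,st,_=cv2.connectedComponentsWithStats(m); i=1+st[1:,4].argmax()
    xy=P[l==i][:,:2]; print(t,st[i],(P[l==i][:,2]).max())
    for a in range(-90,90,10):
        e=np.array([np.cos(np.radians(a)),np.sin(np.radians(a))]); f=np.array([-e[1],e[0]])
        A=xy@e;B=xy@f; c=e*(A.max()+A.min())/2+f*(B.max()+B.min())/2
        print(a,np.ptp(A).round(4),np.ptp(B).round(4),c.round(4))
    C=np.cov(xy.T); w,v=np.linalg.eigh(C); print('pca',np.degrees(np.arctan2(v[1,1],v[0,1])))
```

```text
0.003 [ 294  157   58   66 2410] 0.01635571354662846
-90 0.051 0.0581 [ 0.4514 -0.3637]
-80 0.0556 0.0548 [ 0.4523 -0.3642]
-70 0.0585 0.0499 [ 0.4532 -0.3644]
-60 0.0597 0.0441 [ 0.4539 -0.3644]
-50 0.0596 0.044 [ 0.4546 -0.3638]
-40 0.0608 0.0448 [ 0.4538 -0.3621]
-30 0.0613 0.0442 [ 0.4527 -0.361 ]
-20 0.0611 0.0433 [ 0.4517 -0.3609]
-10 0.0599 0.0454 [ 0.4509 -0.3627]
0 0.0581 0.051 [ 0.4514 -0.3637]
10 0.0548 0.0556 [ 0.4523 -0.3642]
20 0.0499 0.0585 [ 0.4532 -0.3644]
30 0.0441 0.0597 [ 0.4539 -0.3644]
40 0.044 0.0596 [ 0.4546 -0.3638]
50 0.0448 0.0608 [ 0.4538 -0.3621]
60 0.0442 0.0613 [ 0.4527 -0.361 ]
70 0.0433 0.0611 [ 0.4517 -0.3609]
80 0.0454 0.0599 [ 0.4509 -0.3627]
pca 148.13600600278005
0.006 [ 294  159   58   64 2327] 0.01635571354662846
-90 0.0506 0.0574 [ 0.4518 -0.3635]
-80 0.0553 0.0541 [ 0.4526 -0.364 ]
-70 0.0583 0.0492 [ 0.4535 -0.3641]
-60 0.0596 0.0441 [ 0.4539 -0.3643]
-50 0.0595 0.0439 [ 0.4546 -0.3637]
-40 0.0608 0.0446 [ 0.4538 -0.3621]
-30 0.061 0.044 [ 0.4529 -0.361 ]
-20 0.0606 0.0433 [ 0.452 -0.361]
-10 0.0592 0.045 [ 0.4513 -0.3626]
0 0.0574 0.0506 [ 0.4518 -0.3635]
10 0.0541 0.0553 [ 0.4526 -0.364 ]
20 0.0492 0.0583 [ 0.4535 -0.3641]
30 0.0441 0.0596 [ 0.4539 -0.3643]
40 0.0439 0.0595 [ 0.4546 -0.3637]
50 0.0446 0.0608 [ 0.4538 -0.3621]
60 0.044 0.061 [ 0.4529 -0.361 ]
70 0.0433 0.0606 [ 0.452 -0.361]
80 0.045 0.0592 [ 0.4513 -0.3626]
pca 147.21811971879575
```

Run:
```python
from h import *
rel([.452,-.362,.174],down(np.radians(72)))
rel([.452,-.362,.20],down(np.radians(72)))
```

```text
lin [-0.0013 -0.0015  0.126 ] turn [ 4.000e-04 -1.000e-04  3.163e-01] rows 2.5
lin [-0.0013 -0.0015  0.1   ] turn [ 4.000e-04 -1.000e-04  3.163e-01] rows 2.1
```

>>> jog_arm:
  claw: [0, 0, 0, 0, 0, 0, 0, 0]
  linear:
    - [0, -0.001, 0.03]
    - [-0.001, -0.001, 0.07]
    - [-0.001, -0.001, 0.1]
    - [-0.001, -0.001, 0.11]
    - [-0.001, -0.001, 0.118]
    - [-0.001, -0.001, 0.123]
    - [-0.001, -0.001, 0.126]
    - [-0.001, -0.001, 0.126]
  turn:
    - [0, 0, 0.14]
    - [0, 0, 0.28]
    - [0, 0, 0.316]
    - [0, 0, 0.316]
    - [0, 0, 0.316]
    - [0, 0, 0.316]
    - [0, 0, 0.316]
    - [0, 0, 0.316]

```text
t: 3.3
position: [0.4515, -0.3635, 0.1744]
tcp_rot: [[-0.951, 0.31, 0.001], [0.31, 0.951, -0.001], [-0.001, -0.001, -1.0]]
force: [-0.4, -0.3, -0.4]
finger_gap: 1.002
finger_force: 0.0
```

>>> jog_arm:
  claw: [0.2, 0.3, 0.4, 0.45, 0.5, 0.55, 0.6, 0.6, 0.6, 0.6]
  linear:
    - [0, 0, 0]
    - [0, 0, 0]
    - [0, 0, 0]
    - [0, 0, 0]
    - [0, 0, 0]
    - [0, 0, 0]
    - [0, 0, 0]
    - [0, 0, 0]
    - [0, 0, 0]
    - [0, 0, 0]
  turn:
    - [0, 0, 0]
    - [0, 0, 0]
    - [0, 0, 0]
    - [0, 0, 0]
    - [0, 0, 0]
    - [0, 0, 0]
    - [0, 0, 0]
    - [0, 0, 0]
    - [0, 0, 0]
    - [0, 0, 0]

```text
t: 4.3
position: [0.4513, -0.3634, 0.1744]
tcp_rot: [[-0.951, 0.311, 0.0], [0.311, 0.951, -0.001], [-0.0, -0.0, -1.0]]
force: [-2.0, 1.6, 8.5]
finger_gap: 0.476
finger_force: 59.7
```

```bash
cat >> h.py <<'E'
_y=np.radians(-1.45); _c,_s=np.cos(np.pi/6),.5
UX=np.array([_c*np.cos(_y),_c*np.sin(_y),_s]); UY=np.array([-np.sin(_y),np.cos(_y),0]); UZ=np.cross(UX,UY)
O=np.array([.4943,.0531,.0645]); RB=np.stack([np.cross(UY,-UZ),UY,-UZ],1)
def bp(x,y,z): return O+x*UX+y*UY+z*UZ
E
python3 - <<'E'
from h import *
s=manip.state(); print(s['finger_gap'],RB.round(3))
print('lift+approach'); rel(bp(.003,0,.255),RB); rel(bp(.003,0,.255),s['tcp_rot'])
E
```

```text
0.47557015404997793 [[-0.866  0.025  0.5  ]
 [ 0.022  1.    -0.013]
 [-0.5    0.    -0.866]]
lift+approach
lin [ 0.2081  0.3734 -0.1126] turn [-0.0765 -0.5196 -0.2837] rows 8.8
lin [ 0.2081  0.3734 -0.1126] turn [0. 0. 0.] rows 8.8
```

>>> jog_arm:
  claw: [0.6, 0.6, 0.6, 0.6, 0.6]
  linear:
    - [0, 0, -0.01]
    - [0, 0, -0.04]
    - [0, 0, -0.08]
    - [0, 0, -0.12]
    - [0, 0, -0.12]
  turn:
    - [0, 0, 0]
    - [0, 0, 0]
    - [0, 0, 0]
    - [0, 0, 0]
    - [0, 0, 0]

```text
t: 4.8
position: [0.4527, -0.3647, 0.2996]
tcp_rot: [[-0.951, 0.31, 0.006], [0.31, 0.951, -0.006], [-0.008, -0.004, -1.0]]
force: [0.7, 0.0, -1.0]
finger_gap: 0.477
finger_force: 61.0
```

Run:
```python
from h import *
s=manip.state(); print(s['finger_gap'],s['force'])
rel(bp(.003,0,.255),RB)
```

```text
0.4766756817182242 [ 0.72799537  0.03682031 -1.0392925 ]
lin [0.2099 0.3743 0.0095] turn [-0.0812 -0.5126 -0.2822] rows 8.6
```

>>> jog_arm:
  claw: [0.6, 0.6, 0.6, 0.6, 0.6, 0.6, 0.6, 0.6, 0.6, 0.6, 0.6, 0.6]
  linear:
    - [0.01, 0.03, 0]
    - [0.04, 0.075, 0.002]
    - [0.065, 0.12, 0.004]
    - [0.09, 0.165, 0.005]
    - [0.12, 0.21, 0.006]
    - [0.145, 0.255, 0.008]
    - [0.17, 0.3, 0.009]
    - [0.19, 0.34, 0.01]
    - [0.205, 0.365, 0.01]
    - [0.21, 0.374, 0.01]
    - [0.21, 0.374, 0.01]
    - [0.21, 0.374, 0.01]
  turn:
    - [-0.01, -0.05, -0.03]
    - [-0.02, -0.1, -0.06]
    - [-0.03, -0.18, -0.1]
    - [-0.04, -0.26, -0.14]
    - [-0.05, -0.34, -0.18]
    - [-0.065, -0.42, -0.23]
    - [-0.08, -0.513, -0.282]
    - [-0.08, -0.513, -0.282]
    - [-0.08, -0.513, -0.282]
    - [-0.08, -0.513, -0.282]
    - [-0.08, -0.513, -0.282]
    - [-0.08, -0.513, -0.282]

```text
t: 6.0
position: [0.3679, 0.0574, 0.2838]
tcp_rot: [[-0.869, 0.025, 0.495], [0.024, 1.0, -0.008], [-0.495, 0.005, -0.869]]
force: [-0.4, 0.4, -0.5]
finger_gap: 0.478
finger_force: 61.1
```

Run:
```python
from h import *
s=manip.state(); print(s['finger_gap'],s['force'],s['position'])
rel(bp(.003,0,.176),RB); snap('wrist','w3')
```

```text
0.477912379979438 [-0.44340125  0.38067352 -0.46871608] [0.36787362 0.05740294 0.28380463]
lin [-0.0034 -0.0014  0.0771] turn [ 0.0044 -0.006  -0.0023] rows 1.5
```

View pics/w3.png

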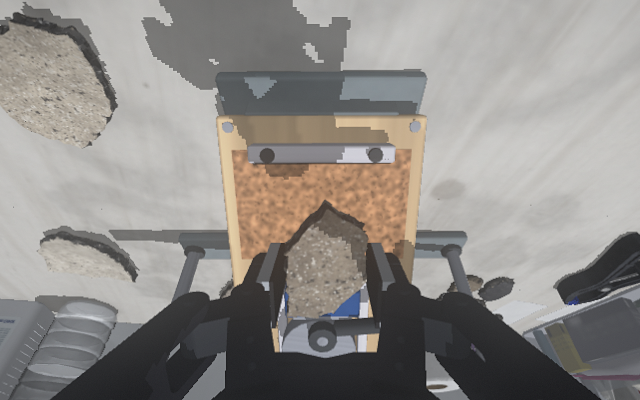

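The sherd is held squarely between the fingers, with its vertex at (326,203) pointing at the fence (320,153). I'll check its extents in the tool frame before lowering.

Run:
```python
from h import *
P,im,d=cloud('w3'); s=manip.state(); T=(P-s['position'])@s['tcp_rot']
m=(d>.05)&(abs(T[...,1])<.018)&(T[...,2]>.145)&(T[...,2]<.185); Q=T[m]; print(Q.min(0),Q.max(0),np.median(Q,0))
# fence top edge & board in this view
B=(P-O)@np.stack([UX,UY,UZ],1)
for v in range(118,200,4): print(v,d[v,300],B[v,300].round(4))
o=hit('w3',[(249,163),(395,163)],bp(0,0,.017),UZ); print((o-O)@np.stack([UX,UY,UZ],1))
o=hit('w3',[(218,116),(427,116)],bp(0,0,0),UZ); print((o-O)@np.stack([UX,UY,UZ],1))
```

```text
[-0.03082919 -0.01798943  0.15895231] [0.03144432 0.01799023 0.17428796] [ 0.0022911  -0.00067075  0.16281516]
118 0.2177286 [-0.065  -0.0159 -0.0011]
122 0.21788664 [-0.0623 -0.016  -0.0004]
126 0.21902238 [-0.0595 -0.0161 -0.0007]
130 0.21819587 [-0.0569 -0.016   0.001 ]
134 0.22117716 [-0.0539 -0.0162 -0.0012]
138 0.22193286 [-0.0511 -0.0163 -0.0011]
142 0.22207803 [-0.0483 -0.0163 -0.0003]
146 0.20577855 [-0.048  -0.0151  0.0169]
150 0.20626442 [-0.0454 -0.0151  0.0172]
154 0.20856726 [-0.0424 -0.0153  0.0157]
158 0.2090805 [-0.0398 -0.0154  0.016 ]
162 0.20866203 [-0.0373 -0.0154  0.0172]
166 0.2268898 [-0.0309 -0.0168  0.0001]
170 0.22777684 [-0.0279 -0.0168  0.0001]
174 0.2285177 [-0.0249 -0.0169  0.0003]
178 0.22919728 [-0.022  -0.017   0.0005]
182 0.23106837 [-0.0187 -0.0171 -0.0004]
186 0.23183165 [-0.0156 -0.0172 -0.0002]
190 0.23263437 [-0.0125 -0.0173 -0.0001]
194 0.23409037 [-0.0092 -0.0174 -0.0006]
198 0.23321226 [-0.0066 -0.0173  0.0012]
[[-0.03666972 -0.04975773  0.017     ]
 [-0.03633951  0.04876476  0.017     ]]
[[-6.65613252e-02 -7.29909410e-02 -1.74186099e-17]
 [-6.61759292e-02  7.29640996e-02  3.03057702e-17]]
```

>>> jog_arm:
  claw: [0.6, 0.6, 0.6, 0.6, 0.6]
  linear:
    - [0, 0, 0.02]
    - [0, 0, 0.045]
    - [0, 0, 0.06]
    - [0, 0, 0.06]
    - [0, 0, 0.06]
  turn:
    - [0, 0, 0]
    - [0, 0, 0]
    - [0, 0, 0]
    - [0, 0, 0]
    - [0, 0, 0]

```text
t: 6.55
position: [0.3974, 0.0561, 0.2314]
tcp_rot: [[-0.869, 0.028, 0.493], [0.027, 1.0, -0.009], [-0.493, 0.005, -0.87]]
force: [0.3, 1.5, -0.1]
finger_gap: 0.474
finger_force: 61.0
```

Run:
```python
from h import *
s=manip.state(); print(s['finger_gap'],s['force'],(s['position']-O)@np.stack([UX,UY,UZ],1))
rel(bp(.003,0,.175),RB)
```

```text
0.4742124606124484 [ 0.29870218  1.46533848 -0.13609076] [-0.00055712  0.00057115  0.19302032]
lin [-0.0037 -0.0006  0.018 ] turn [ 0.0033 -0.0077 -0.0045] rows 0.4
```

>>> jog_arm:
  claw: [0.6, 0.6, 0.6, 0.6, 0.6, 0.6, 0.6]
  linear:
    - [-0.003, 0, 0.004]
    - [-0.003, 0, 0.008]
    - [-0.003, 0, 0.012]
    - [-0.003, 0, 0.015]
    - [-0.003, 0, 0.017]
    - [-0.003, 0, 0.018]
    - [-0.003, 0, 0.018]
  turn:
    - [0.003, -0.008, -0.004]
    - [0.003, -0.008, -0.004]
    - [0.003, -0.008, -0.004]
    - [0.003, -0.008, -0.004]
    - [0.003, -0.008, -0.004]
    - [0.003, -0.008, -0.004]
    - [0.003, -0.008, -0.004]

```text
t: 7.25
position: [0.4089, 0.0567, 0.2173]
tcp_rot: [[-0.865, 0.024, 0.501], [0.021, 1.0, -0.012], [-0.501, 0.001, -0.865]]
force: [0.2, -0.4, -0.3]
finger_gap: 0.475
finger_force: 61.1
```

Run:
```python
from h import *
s=manip.state(); print(s['finger_gap'],s['force']@UZ,s['force'],(s['position']-O)@np.stack([UX,UY,UZ],1))
```

```text
0.4750198352339029 -0.38546004206942924 [ 0.16276466 -0.40288488 -0.3452628 ] [0.00240392 0.00145895 0.1749977 ]
```

>>> jog_arm:
  claw: [0.6, 0.6, 0.6]
  linear:
    - [0, 0, 0.0005]
    - [0, 0, 0.001]
    - [0, 0, 0.001]
  turn:
    - [0, 0, 0]
    - [0, 0, 0]
    - [0, 0, 0]

```text
t: 7.55
position: [0.4095, 0.0567, 0.2166]
tcp_rot: [[-0.865, 0.024, 0.502], [0.021, 1.0, -0.011], [-0.502, 0.001, -0.865]]
force: [0.2, -0.8, -0.6]
finger_gap: 0.475
finger_force: 61.1
```

>>> jog_arm:
  claw: [0.45, 0.4, 0.3, 0.2, 0.2, 0.2, 0.2]
  linear:
    - [0, 0, 0]
    - [0, 0, 0]
    - [0, 0, 0]
    - [0, 0, 0]
    - [0, 0, 0]
    - [0, 0, 0]
    - [0, 0, 0]
  turn:
    - [0, 0, 0]
    - [0, 0, 0]
    - [0, 0, 0]
    - [0, 0, 0]
    - [0, 0, 0]
    - [0, 0, 0]
    - [0, 0, 0]

```text
t: 8.25
position: [0.4095, 0.0567, 0.2165]
tcp_rot: [[-0.865, 0.024, 0.501], [0.021, 1.0, -0.012], [-0.502, 0.001, -0.865]]
force: [0.9, -0.5, 0.7]
finger_gap: 0.796
finger_force: 0.0
```

>>> jog_arm:
  claw: [0.2, 0.2, 0.2, 0.2, 0, 0]
  linear:
    - [0, 0, -0.02]
    - [0, 0, -0.05]
    - [0, 0, -0.09]
    - [0, 0, -0.11]
    - [0, 0, -0.11]
    - [0, 0, -0.11]
  turn:
    - [0, 0, 0]
    - [0, 0, 0]
    - [0, 0, 0]
    - [0, 0, 0]
    - [0, 0, 0]
    - [0, 0, 0]

```text
t: 8.85
position: [0.3546, 0.0579, 0.3119]
tcp_rot: [[-0.864, 0.024, 0.503], [0.021, 1.0, -0.012], [-0.503, 0.001, -0.864]]
force: [0.2, -0.8, -0.8]
finger_gap: 1.0
finger_force: 0.0
```

Run:
```python
from h import *
s=manip.state(); print(s['position']); snap('wrist','w4'); snap('top','top4')
F=np.stack([UX,UY,UZ],1)
P,im,d=cloud('w4'); B=(P-O)@F
m=(d>.05)&(abs(B[...,1])<.035)&(B[...,2]>.006)&(B[...,2]<.022)&(B[...,0]>-.033)&(B[...,0]<.036)
print('sherd',B[m].min(0),B[m].max(0),np.median(B[m],0))
Q=B[m]; A=np.c_[Q[:,:2],np.ones(len(Q))]; print('tilt',np.linalg.lstsq(A,Q[:,2],rcond=None)[0])
P,im,d=cloud('top4'); B=(P-O)@F; I=im.astype(int)
red=(I[...,0]>I[...,1]*1.6)&(I[...,0]>90)&(B[...,2]>.02)&(B[...,2]<.09)&(abs(B[...,0]-.07)<.06)&(abs(B[...,1]-.07)<.06)
print('knob',red.sum(),B[red].mean(0),B[red].min(0),B[red].max(0))
v,u=np.where(red); print(u.mean(),v.mean())
```

```text
[0.35459712 0.05792372 0.31187077]
sherd [-0.02865248 -0.01976794  0.00612867] [0.03274705 0.02263593 0.01506678] [0.00233265 0.00084805 0.01097405]
tilt [-0.04745131 -0.07607402  0.0112811 ]
knob 20 [0.08128433 0.08112954 0.06443585] [0.07246495 0.07635043 0.04175136] [0.08599004 0.08572979 0.07693827]
263.5 165.8
```

View pics/w4.png

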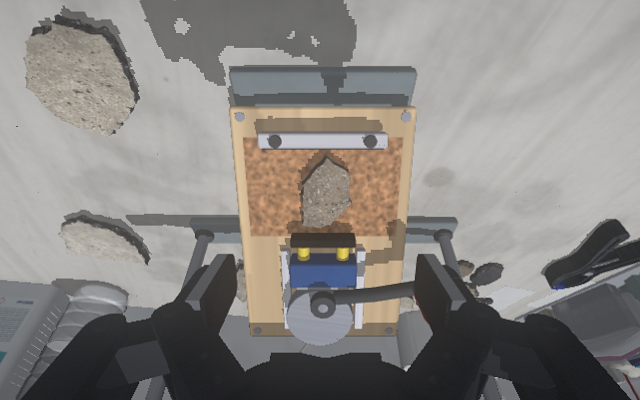

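The sherd lies flat on the cork at (326,190), clear of the fence (320,141) and the pad (323,241). The lever runs from the pivot (322,307) to the knob at about (418,300), which the finger hides. Next I'll go over the knob with the tool yawed so the fingers close along the tangent.

```bash
cat >> h.py <<'E'
F=np.stack([UX,UY,UZ],1)
def RT(a): # tool square to bed, tool y at bed angle a (deg)
    a=np.radians(a); y=np.cos(a)*UX+np.sin(a)*UY; return np.stack([np.cross(y,-UZ),y,-UZ],1)
E
python3 - <<'E'
from h import *
s=manip.state(); print(s['q'])
for z in(.03,.045,.06): print('pivot',z,(hit('w4',[(322,305)],bp(0,0,z),UZ)-O)@F)
rel(bp(.081,.081,.28),RT(190))
E
```

```text
[-0.04769986 -0.15225092 -1.02628283  0.17280583  0.01235216 -0.02017632]
pivot 0.03 [[ 0.09570867 -0.00168681  0.03      ]]
pivot 0.045 [[ 0.08421337 -0.00153267  0.045     ]]
pivot 0.06 [[ 0.07271808 -0.00137853  0.06      ]]
lin [-0.0792  0.0796  0.0034] turn [ 4.0000e-04  1.4000e-03 -1.7445e+00] rows 11.6
```

>>> jog_arm:
  claw: [0, 0, 0, 0, 0, 0, 0, 0, 0, 0, 0, 0]
  linear:
    - [-0.005, 0.005, 0]
    - [-0.015, 0.015, 0]
    - [-0.03, 0.03, 0]
    - [-0.045, 0.045, 0]
    - [-0.06, 0.06, 0]
    - [-0.07, 0.07, 0.002]
    - [-0.079, 0.08, 0.003]
    - [-0.079, 0.08, 0.003]
    - [-0.079, 0.08, 0.003]
    - [-0.079, 0.08, 0.003]
    - [-0.079, 0.08, 0.003]
    - [-0.079, 0.08, 0.003]
  turn:
    - [0, 0, -0.14]
    - [0, 0, -0.29]
    - [0, 0, -0.44]
    - [0, 0, -0.59]
    - [0, 0, -0.74]
    - [0, 0, -0.89]
    - [0, 0, -1.04]
    - [0, 0, -1.19]
    - [0, 0, -1.34]
    - [0, 0, -1.49]
    - [0, 0, -1.64]
    - [0, 0, -1.745]

```text
t: 10.15
position: [0.4262, 0.1362, 0.347]
tcp_rot: [[0.132, -0.857, 0.499], [-0.987, -0.159, -0.012], [0.089, -0.491, -0.867]]
force: [0.1, 0.3, -0.7]
finger_gap: 0.998
finger_force: 0.0
```

Run:
```python
from h import *
s=manip.state(); print(s['position'],s['q'],abs(s['dq']).max(),(s['position']-O)@F); snap('wrist','w5')
P,im,d=cloud('w5'); B=(P-O)@F; I=im.astype(int)
red=(I[...,0]>I[...,1]*1.8)&(I[...,0]>60)&(d>.05)&(B[...,2]>.02)&(B[...,2]<.09)
print('knob',red.sum(),B[red].min(0),B[red].max(0))
top=red&(B[...,2]>.066); q=B[top]; print('top',len(q),(q.min(0)+q.max(0))/2,q.min(0),q.max(0)); v,u=np.where(top); print(u.mean(),v.mean())
```

```text
[0.42624406 0.13623356 0.3469954 ] [ 0.18014466 -0.01273636 -0.78512894  0.28495815 -0.10138182 -1.57333011] 1.0028366798492032 [0.08050658 0.08138481 0.2797171 ]
knob 210 [0.07244183 0.0777375  0.03869737] [0.08738184 0.08828325 0.07123861]
top 203 [0.07935244 0.08381016 0.06907634] [0.07244183 0.07933706 0.06691406] [0.08626305 0.08828325 0.07123861]
328.00985221674875 232.3152709359606
```

View pics/w5.png

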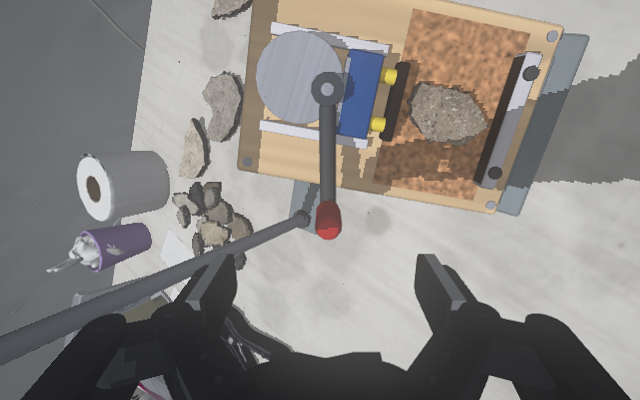

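The view shows the knob top at (328,222) and the lever up to the pivot at (327,90). The sherd lies between the fence and the pad, with both yellow plungers fully showing. From the depth, the knob is at bed (0.0793, 0.0838), which is 85.7 mm from the pivot as it should be, so the cam angle is about 0.14 rad.

Run:
```python
from h import *
s=manip.state(); print((s['position']-O)@F, abs(s['dq']).max())
rel(bp(.0795,.0838,.215),RT(192))
```

```text
[0.08050363 0.08138196 0.27976455] 0.22109953554780717
lin [-0.0025  0.0005  0.0648] turn [ 0.001   0.0008 -0.0234] rows 1.3
```

>>> jog_arm:
  claw: [0.4, 0.4, 0.4, 0.4, 0.4, 0.4]
  linear:
    - [-0.0025, 0.0005, 0.005]
    - [-0.0025, 0.0005, 0.02]
    - [-0.0025, 0.0005, 0.04]
    - [-0.0025, 0.0005, 0.055]
    - [-0.0025, 0.0005, 0.065]
    - [-0.0025, 0.0005, 0.065]
  turn:
    - [0, 0, -0.023]
    - [0, 0, -0.023]
    - [0, 0, -0.023]
    - [0, 0, -0.023]
    - [0, 0, -0.023]
    - [0, 0, -0.023]

```text
t: 10.8
position: [0.4579, 0.1378, 0.2903]
tcp_rot: [[0.145, -0.855, 0.499], [-0.985, -0.174, -0.012], [0.097, -0.489, -0.867]]
force: [-0.4, -0.7, -0.2]
finger_gap: 0.601
finger_force: 0.0
```

Run:
```python
from h import *
s=manip.state(); print((s['position']-O)@F, abs(s['dq']).max(),s['force'],s['finger_gap'])
rel(bp(.0795,.0838,.215),RT(192))
```

```text
[0.0794793  0.08373015 0.21481254] 0.038601590557478284 [-0.39168024 -0.731478   -0.17905024] 0.6013209669368168
lin [-0.0001 -0.     -0.0002] turn [ 0.0011  0.0007 -0.0126] rows 0.1
```

>>> jog_arm:
  claw: [0.5, 0.6, 0.68, 0.74, 0.8, 0.86, 0.86, 0.86]
  linear:
    - [0, 0, 0]
    - [0, 0, 0]
    - [0, 0, 0]
    - [0, 0, 0]
    - [0, 0, 0]
    - [0, 0, 0]
    - [0, 0, 0]
    - [0, 0, 0]
  turn:
    - [0, 0, 0]
    - [0, 0, 0]
    - [0, 0, 0]
    - [0, 0, 0]
    - [0, 0, 0]
    - [0, 0, 0]
    - [0, 0, 0]
    - [0, 0, 0]

```text
t: 11.6
position: [0.4572, 0.1379, 0.2922]
tcp_rot: [[0.146, -0.853, 0.501], [-0.984, -0.175, -0.011], [0.098, -0.491, -0.865]]
force: [-8.6, -0.4, 7.7]
finger_gap: 0.188
finger_force: 58.3
```

Run:
```python
from h import *
s=manip.state(); b=(s['position']-O)@F; print(b, s['force']@F,s['finger_gap']); R0=s['tcp_rot']
A0=101.9 # lever dir deg; relative arc, centred on measured TCP, tool axes at RT(192)
p0=np.array([np.cos(np.radians(A0)),np.sin(np.radians(A0)),0])*.085
for k in range(1,13):
    a=A0-6*k; p=np.array([np.cos(np.radians(a)),np.sin(np.radians(a)),0])*.085
    print(k,(R0.T@(F@(p-p0))).round(4), np.radians(6*k).round(3))
```

```text
[0.07989855 0.08386451 0.21676848] [-3.59168552 -0.61783477 10.97549962] 0.18774673003666795
1 [ 0.0004 -0.0089  0.    ] 0.105
2 [ 0.0017 -0.0177  0.    ] 0.209
3 [ 0.0039 -0.0263  0.    ] 0.314
4 [ 0.007  -0.0346  0.    ] 0.419
5 [ 0.011  -0.0426  0.    ] 0.524
6 [ 0.0158 -0.0501  0.    ] 0.628
7 [ 0.0213 -0.0571  0.0001] 0.733
8 [ 0.0275 -0.0634  0.0001] 0.838
9 [ 0.0344 -0.0691  0.0001] 0.942
10 [ 0.0418 -0.074   0.0001] 1.047
11 [ 0.0497 -0.0781  0.0001] 1.152
12 [ 0.058  -0.0814  0.    ] 1.257
```

The knob is gripped. I'll turn it about 54°, which stays short of contact, with a 1.5 mm lift to take the fingertips off the bar.

>>> jog_arm:
  claw: [0.86, 0.86, 0.86, 0.86, 0.86, 0.86, 0.86, 0.86, 0.86, 0.86]
  linear:
    - [0, -0.009, -0.0015]
    - [0.002, -0.018, -0.0015]
    - [0.004, -0.026, -0.0015]
    - [0.007, -0.035, -0.0015]
    - [0.011, -0.043, -0.0015]
    - [0.016, -0.05, -0.0015]
    - [0.021, -0.057, -0.0015]
    - [0.0275, -0.0635, -0.0015]
    - [0.0345, -0.069, -0.0015]
    - [0.0345, -0.069, -0.0015]
  turn:
    - [0, 0, 0.105]
    - [0, 0, 0.209]
    - [0, 0, 0.314]
    - [0, 0, 0.419]
    - [0, 0, 0.524]
    - [0, 0, 0.628]
    - [0, 0, 0.733]
    - [0, 0, 0.838]
    - [0, 0, 0.942]
    - [0, 0, 0.942]

```text
t: 12.6
position: [0.5206, 0.1144, 0.3294]
tcp_rot: [[-0.609, -0.617, 0.498], [-0.718, 0.696, -0.016], [-0.337, -0.367, -0.867]]
force: [2.7, -9.0, -8.5]
finger_gap: 0.187
finger_force: 61.9
```

Run:
```python
from h import *
s=manip.state(); b=(s['position']-O)@F; print(b, s['force']@F,s['finger_gap'],s['q'])
print('lever deg',np.degrees(np.arctan2(b[1],b[0]-.097)),np.hypot(b[1],b[0]-.097))
snap('wrist','w6')
```

```text
[0.1538623  0.06191325 0.21707572] [-1.71199701 -8.89062055 -8.87746418] 0.1868547510221176 [ 0.09738275  0.16839149 -0.63793591  0.2460945  -0.06437478 -0.71586045]
lever deg 47.43504473583335 0.08406290706485796
```

View pics/w6.png

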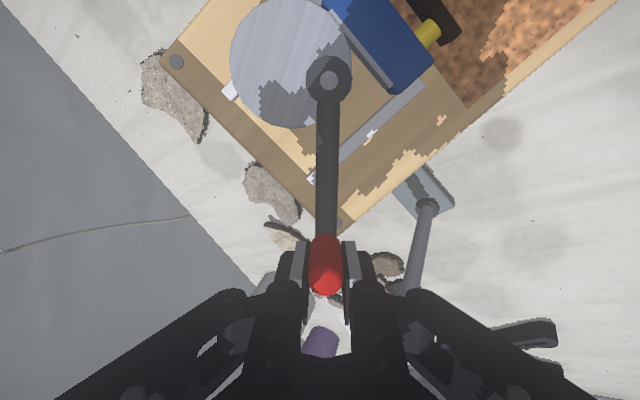

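The view shows the knob held at (326,265), the lever up to the pivot at (328,80), and the yellow plunger still fully out at (430,33). That puts the cam at about 1.09 rad. From here I'll measure the pad gap numerically, using height profiles from w4 and w5.

Run:
```python
from h import *
for tag in('w4','w5'):
    P,im,d=cloud(tag); B=(P-O)@F; I=im.astype(int); ok=(d>.05)
    pad=ok&(abs(B[...,1])<.024)&(B[...,2]>.012)&(B[...,2]<.02)&(I.sum(-1)<150)&(B[...,0]>.025)&(B[...,0]<.06)
    fe=ok&(abs(B[...,1])<.04)&(B[...,2]>.013)&(B[...,2]<.02)&(B[...,0]<-.025)&(B[...,0]>-.06)
    sh=ok&(abs(B[...,1])<.03)&(B[...,2]>.005)&(B[...,2]<.02)&(B[...,0]>-.032)&(B[...,0]<.0355)
    blue=ok&(I[...,2]>I[...,0]*1.5)&(I[...,2]>70)&(abs(B[...,1])<.03)&(B[...,0]>.03)&(B[...,0]<.09)&(B[...,2]>.01)
    yel=ok&(I[...,0]>150)&(I[...,1]>130)&(I[...,2]<90)&(abs(B[...,1])<.03)&(B[...,0]>.03)&(B[...,0]<.09)
    for n,m in(('pad',pad),('fence',fe),('sherd',sh),('blue',blue),('yel',yel)):
        x=B[m]; print(tag,n,len(x),np.percentile(x[:,0],[0,2,50,98,100]).round(4) if len(x) else '',np.percentile(x[:,2],[2,98]).round(4) if len(x) else '')
```

```text
w4 pad 0  
w4 fence 1598 [-0.0481 -0.048  -0.0421 -0.0357 -0.0252] [0.0142 0.0191]
w4 sherd 2611 [-0.0287 -0.0243  0.0023  0.029   0.0327] [0.0084 0.0138]
w4 blue 1466 [0.0601 0.0612 0.0709 0.0818 0.0838] [0.0212 0.0238]
w4 yel 138 [0.0481 0.0486 0.0528 0.0583 0.0591] [0.013 0.017]
w5 pad 0  
w5 fence 1862 [-0.048  -0.0471 -0.0396 -0.0349 -0.025 ] [0.0134 0.0196]
w5 sherd 3562 [-0.0293 -0.023   0.0042  0.0301  0.0334] [0.0067 0.0139]
w5 blue 2626 [0.0612 0.0618 0.0721 0.0823 0.0843] [0.0213 0.0241]
w5 yel 203 [0.0483 0.0485 0.0533 0.0592 0.0593] [0.0126 0.0174]
```

Pad face at x=0.0403 and fence at −0.036 leave a gap of 76.3 mm for a 62 mm sherd. So contact comes at about 14.3 mm of cam travel, and halfway at about 20.3 mm (A≈1.58). I'll go to about 1.5 first, then measure.

Run:
```python
from h import *
s=manip.state(); R0=s['tcp_rot']; A0=47.4
f=lambda a:np.array([np.cos(np.radians(a)),np.sin(np.radians(a)),0])*.085
for dA in(4,8,12,16,20,23.5): print(dA,(R0.T@(F@(f(A0-dA)-f(A0)))).round(4),np.radians(dA).round(3))
```

```text
4 [ 0.0002 -0.0059  0.    ] 0.07
8 [ 0.0008 -0.0118  0.    ] 0.14
12 [ 0.0018 -0.0177  0.    ] 0.209
16 [ 0.0032 -0.0234  0.    ] 0.279
20 [ 0.0051 -0.0291  0.0001] 0.349
23.5 [ 0.007  -0.0339  0.0001] 0.41
```

>>> jog_arm:
  claw: [0.86, 0.86, 0.86, 0.86, 0.86, 0.86, 0.86, 0.86]
  linear:
    - [0, -0.006, 0.001]
    - [0.001, -0.012, 0.001]
    - [0.002, -0.0175, 0.001]
    - [0.003, -0.0235, 0.001]
    - [0.005, -0.029, 0.001]
    - [0.007, -0.034, 0.001]
    - [0.007, -0.034, 0.001]
    - [0.007, -0.034, 0.001]
  turn:
    - [0, 0, 0.07]
    - [0, 0, 0.14]
    - [0, 0, 0.21]
    - [0, 0, 0.28]
    - [0, 0, 0.35]
    - [0, 0, 0.41]
    - [0, 0, 0.41]
    - [0, 0, 0.41]

```text
t: 13.45
position: [0.5369, 0.0862, 0.3389]
tcp_rot: [[-0.804, -0.326, 0.498], [-0.384, 0.923, -0.015], [-0.455, -0.204, -0.867]]
force: [-10.7, -8.2, 3.7]
finger_gap: 0.183
finger_force: 63.8
```

```bash
cat >> h.py <<'E'
def meas(tag):
    P,im,d=cloud(tag); B=(P-O)@F; I=im.astype(int); ok=(d>.05)&(abs(B[...,1])<.035)
    blue=ok&(I[...,2]>I[...,0]*1.5)&(I[...,2]>50)&(B[...,0]>.0)&(B[...,0]<.09)&(B[...,2]>.018)
    yel=ok&(I[...,0]>I[...,2]*2.2)&(I[...,1]>I[...,2]*2)&(I[...,0]>70)&(B[...,0]>.0)&(B[...,0]<.09)&(B[...,2]>.005)
    sh=ok&(B[...,2]>.006)&(B[...,2]<.0155)&(B[...,0]>-.034)&(B[...,0]<.024)
    pad=ok&(I.sum(-1)<130)&(B[...,2]>.013)&(B[...,2]<.021)&(B[...,0]>.01)&(B[...,0]<.06)
    for n,m in(('blue',blue),('yel',yel),('sherd',sh),('pad',pad)):
        x=B[m]; 
        if len(x): print(tag,n,len(x),np.percentile(x[:,0],[0,2,50,98,100]).round(4),'y',np.percentile(x[:,1],[1,50,99]).round(3),'z',np.percentile(x[:,2],[2,98]).round(4))
E
python3 - <<'E'
from h import *
s=manip.state(); b=(s['position']-O)@F; print(b, s['force']@F,s['finger_gap'])
a=np.degrees(np.arctan2(b[1],b[0]-.097)); print('lever deg',a,'A',np.radians(110-a),np.hypot(b[1],b[0]-.097))
snap('wrist','w7'); meas('w5'); meas('w6'); meas('w7')
E
```

```text
[0.17333104 0.0341991  0.21679159] [-7.27067569 -8.49198833  8.41586493] 0.18275578834393974
lever deg 24.13412495567248 A 1.4986422346295472 0.08364213027506191
w5 blue 2626 [0.0612 0.0618 0.0721 0.0823 0.0843] y [-0.029 -0.003  0.026] z [0.0213 0.0241]
w5 yel 323 [0.0484 0.0488 0.0529 0.0582 0.0593] y [-0.023  0.011  0.02 ] z [0.0131 0.0176]
w5 sherd 3136 [-0.0293 -0.0233  0.0014  0.0229  0.024 ] y [-0.018  0.001  0.02 ] z [0.0086 0.014 ]
w6 blue 4728 [0.05   0.0509 0.0623 0.0717 0.0736] y [-0.026  0.003  0.027] z [0.0212 0.0242]
w6 yel 446 [0.0372 0.0378 0.0424 0.0477 0.048 ] y [0.011 0.015 0.02 ] z [0.0121 0.0175]
w6 pad 495 [0.0299 0.0303 0.0356 0.0378 0.0381] y [0.001 0.01  0.025] z [0.0131 0.018 ]
w7 blue 2525 [0.0435 0.0464 0.0582 0.0641 0.065 ] y [-0.015  0.013  0.027] z [0.0212 0.0241]
```

>>> jog_arm:
  claw: [0.7, 0.6, 0.5, 0.4, 0.4, 0.4, 0.4, 0.4, 0.4]
  linear:
    - [0, 0, 0]
    - [0, 0, 0]
    - [0, 0, 0]
    - [0, 0, 0]
    - [0, 0, 0]
    - [0, 0, -0.02]
    - [0, 0, -0.05]
    - [0, 0, -0.07]
    - [0, 0, -0.07]
  turn:
    - [0, 0, 0]
    - [0, 0, 0]
    - [0, 0, 0]
    - [0, 0, 0]
    - [0, 0, 0]
    - [0, 0, 0]
    - [0, 0, 0]
    - [0, 0, 0]
    - [0, 0, 0]

```text
t: 14.4
position: [0.5033, 0.0884, 0.4032]
tcp_rot: [[-0.799, -0.327, 0.505], [-0.385, 0.923, -0.011], [-0.463, -0.203, -0.863]]
force: [0.2, 1.1, 0.1]
finger_gap: 0.598
finger_force: 0.0
```

Run:
```python
from h import *
s=manip.state(); print(s['finger_gap'],s['force'],(s['position']-O)@F)
rel(bp(.03,0,.285),RT(95))
```

```text
0.5981583572422872 [0.21397901 1.07625009 0.0557717 ] [0.17635588 0.03552987 0.28925322]
lin [0.1482 0.0268 0.0033] turn [1.000e-04 6.400e-03 3.298e-01] rows 3.0
```

>>> jog_arm:
  claw: [0.4, 0.4, 0.4, 0.4, 0.4, 0.4]
  linear:
    - [0.04, 0.007, 0]
    - [0.085, 0.015, 0]
    - [0.12, 0.022, 0]
    - [0.148, 0.027, 0.003]
    - [0.148, 0.027, 0.003]
    - [0.148, 0.027, 0.003]
  turn:
    - [0, 0, 0.1]
    - [0, 0, 0.2]
    - [0, 0, 0.3]
    - [0, 0, 0.33]
    - [0, 0, 0.33]
    - [0, 0, 0.33]

```text
t: 15.0
position: [0.3777, 0.056, 0.3245]
tcp_rot: [[-0.864, -0.05, 0.502], [-0.065, 0.998, -0.012], [-0.5, -0.043, -0.865]]
force: [0.4, -0.4, 0.1]
finger_gap: 0.599
finger_force: 0.0
```

Run:
```python
from h import *
s=manip.state(); print((s['position']-O)@F,abs(s['dq']).max())
snap('wrist','w8'); meas('w4'); meas('w8')
for t in('w4','w8'):
    P,im,d=cloud(t); B=(P-O)@F; m=(d>.05)&(abs(B[...,1])<.03)&(B[...,2]>.006)&(B[...,2]<.03)
    # median height/colour by bed x on strip near plunger y
    for y0 in(.013,-.013):
        print(t,y0)
        for x in np.arange(.012,.07,.002):
            k=(d>.05)&(abs(B[...,1]-y0)<.003)&(abs(B[...,0]-x)<.001)
            if k.any(): print(x.round(3),B[k][:,2].max().round(4),im[k].mean(0).astype(int),end=' | ')
        print()
```

```text
[ 2.90153315e-02 -3.79827567e-06  2.83449305e-01] 0.05060698199389339
w4 blue 1466 [0.0601 0.0612 0.0709 0.0818 0.0838] y [-0.029 -0.001  0.027] z [0.0212 0.0238]
w4 yel 192 [0.0481 0.0486 0.0528 0.0579 0.0584] y [-0.022  0.012  0.02 ] z [0.0136 0.0171]
w4 sherd 2361 [-0.0287 -0.0244  0.0005  0.0228  0.0239] y [-0.018  0.002  0.021] z [0.0086 0.0139]
w8 blue 1745 [0.0422 0.0427 0.0528 0.0637 0.0653] y [-0.029 -0.002  0.026] z [0.0213 0.024 ]
w8 yel 112 [0.0337 0.0341 0.0363 0.0395 0.0398] y [-0.022  0.013  0.02 ] z [0.0132 0.0173]
w8 sherd 2906 [-0.0338 -0.0302 -0.0047  0.0213  0.0239] y [-0.018  0.001  0.021] z [0.0087 0.0139]
w4 0.013
0.012 0.0107 [146 136 124] | 0.014 0.0106 [149 139 127] | 0.016 0.0111 [147 137 126] | 0.018 0.0107 [154 141 128] | 0.02 0.0109 [148 136 122] | 0.022 0.0098 [154 135 118] | 0.024 0.009 [154 123  97] | 0.026 0.0013 [149 115  89] | 0.028 0.002 [169 130 100] | 0.03 0.0011 [164 126  97] | 0.032 0.001 [124  97  77] | 0.034 0.0018 [116  91  73] | 0.036 0.0015 [112  89  71] | 0.038 0.0017 [113  89  71] | 0.04 0.0165 [72 61 53] | 0.042 0.017 [67 59 53] | 0.04
[... 2142 characters left out ...]
 0.022 0.1933 [49 48 49] | 0.024 0.0114 [101  93  86] | 0.026 0.0174 [66 58 52] | 0.028 0.0183 [67 60 57] | 0.03 0.0178 [67 61 57] | 0.032 0.0172 [66 60 58] | 0.034 0.0162 [136 121  71] | 0.036 0.0163 [181 163  79] | 0.038 0.0158 [145 130  68] | 0.04 0.0162 [127 110  69] | 0.042 0.0228 [72 73 84] | 0.044 0.0236 [ 73  89 130] | 0.046 0.0231 [ 72  94 143] | 0.048 0.0234 [ 73  94 144] | 0.05 0.0239 [ 72  95 145] | 0.052 0.0238 [ 73  95 145] | 0.054 0.0234 [ 73  95 145] | 0.056 0.0241 [ 73  95 146] | 0.058 0.0233 [ 73  96 147] | 0.06 0.0241 [ 73  97 149] | 0.062 0.024 [ 73  96 148] | 0.064 0.0236 [112 125 156] | 0.066 0.0266 [141 143 152] | 0.068 0.0254 [119 120 128] | 0.07 0.026 [159 162 172] |
```

The carriage has moved 18.3 mm and the pad 14.6 mm, so the spring is pressed in about 4 mm. I'll regrip the knob and turn about 6° more to bring it near 6 mm.

Run:
```python
from h import *
rel(bp(.1745,.035,.285),RT(114.3))
f=lambda a:np.array([np.cos(np.radians(a)),np.sin(np.radians(a)),0])*.085
for dA in(3,6): print((RT(114.3).T@(F@(f(24.3-dA)-f(24.3)))).round(4))
```

```text
lin [-0.147   0.0222 -0.0009] turn [ 2.000e-04  3.600e-03 -3.369e-01] rows 3.0
[ 0.0001 -0.0044  0.    ]
[ 0.0005 -0.0089  0.    ]
```

>>> jog_arm:
  claw: [0.4, 0.4, 0.4, 0.4, 0.4, 0.4, 0.4]
  linear:
    - [-0.04, 0.006, 0]
    - [-0.08, 0.012, 0]
    - [-0.12, 0.018, 0]
    - [-0.147, 0.022, -0.001]
    - [-0.147, 0.022, -0.001]
    - [-0.147, 0.022, -0.001]
    - [-0.147, 0.022, -0.001]
  turn:
    - [0, 0.003, -0.1]
    - [0, 0.003, -0.2]
    - [0, 0.003, -0.3]
    - [0, 0.003, -0.337]
    - [0, 0.003, -0.337]
    - [0, 0.003, -0.337]
    - [0, 0.003, -0.337]

```text
t: 15.75
position: [0.5022, 0.0877, 0.3972]
tcp_rot: [[-0.801, -0.334, 0.498], [-0.391, 0.92, -0.012], [-0.454, -0.204, -0.867]]
force: [-0.9, -0.0, -0.2]
finger_gap: 0.594
finger_force: 0.0
```

Run:
```python
from h import *
rel(bp(.1745,.035,.217),RT(114.3))
```

```text
lin [-0.0021 -0.0007  0.0676] turn [ 0.0014 -0.0022 -0.0005] rows 1.4
```

>>> jog_arm:
  claw: [0.4, 0.4, 0.4, 0.4, 0.4, 0.5, 0.6, 0.7, 0.8, 0.86, 0.86, 0.86]
  linear:
    - [-0.001, 0, 0.02]
    - [-0.002, -0.001, 0.045]
    - [-0.002, -0.001, 0.06]
    - [-0.002, -0.001, 0.0675]
    - [-0.002, -0.001, 0.0675]
    - [-0.002, -0.001, 0.0675]
    - [-0.002, -0.001, 0.0675]
    - [-0.002, -0.001, 0.0675]
    - [-0.002, -0.001, 0.0675]
    - [-0.002, -0.001, 0.0675]
    - [-0.002, -0.001, 0.0675]
    - [-0.002, -0.001, 0.0675]
  turn:
    - [0, 0, 0]
    - [0, 0, 0]
    - [0, 0, 0]
    - [0, 0, 0]
    - [0, 0, 0]
    - [0, 0, 0]
    - [0, 0, 0]
    - [0, 0, 0]
    - [0, 0, 0]
    - [0, 0, 0]
    - [0, 0, 0]
    - [0, 0, 0]

```text
t: 16.95
position: [0.5383, 0.0868, 0.3413]
tcp_rot: [[-0.799, -0.333, 0.5], [-0.391, 0.92, -0.012], [-0.456, -0.205, -0.866]]
force: [-5.4, 0.6, 6.4]
finger_gap: 0.184
finger_force: 58.4
```

Run:
```python
from h import *
s=manip.state(); b=(s['position']-O)@F; print(b,s['force']@F,s['finger_gap'])
a=np.degrees(np.arctan2(b[1],b[0]-.097)); print('lever',a)
```

```text
[0.17575821 0.03482758 0.2181336 ] [-1.51690262  0.4676571   8.2338526 ] 0.1844679654465312
lever 23.855438062888997
```

>>> jog_arm:
  claw: [0.86, 0.86, 0.86, 0.86, 0.86]
  linear:
    - [0, -0.003, -0.001]
    - [0, -0.006, -0.001]
    - [0.0005, -0.009, -0.001]
    - [0.0005, -0.009, -0.001]
    - [0.0005, -0.009, -0.001]
  turn:
    - [0, 0, 0.035]
    - [0, 0, 0.07]
    - [0, 0, 0.105]
    - [0, 0, 0.105]
    - [0, 0, 0.105]

```text
t: 17.45
position: [0.5407, 0.0782, 0.3431]
tcp_rot: [[-0.83, -0.248, 0.499], [-0.293, 0.956, -0.012], [-0.474, -0.156, -0.866]]
force: [3.6, 3.0, -3.8]
finger_gap: 0.187
finger_force: 59.7
```

>>> jog_arm:
  claw: [0.7, 0.6, 0.5, 0.4, 0.4, 0.4, 0.4, 0.4, 0.4]
  linear:
    - [0, 0, 0]
    - [0, 0, 0]
    - [0, 0, 0]
    - [0, 0, 0]
    - [0, 0, 0]
    - [0, 0, -0.02]
    - [0, 0, -0.05]
    - [0, 0, -0.07]
    - [0, 0, -0.07]
  turn:
    - [0, 0, 0]
    - [0, 0, 0]
    - [0, 0, 0]
    - [0, 0, 0]
    - [0, 0, 0]
    - [0, 0, 0]
    - [0, 0, 0]
    - [0, 0, 0]
    - [0, 0, 0]

```text
t: 18.35
position: [0.5055, 0.0792, 0.4064]
tcp_rot: [[-0.828, -0.247, 0.503], [-0.293, 0.956, -0.012], [-0.478, -0.157, -0.864]]
force: [0.4, 0.2, -0.1]
finger_gap: 0.601
finger_force: 0.0
```

Run:
```python
from h import *
rel(bp(.02,0,.285),RT(95))
```

```text
lin [0.1603 0.0252 0.0052] turn [-1.000e-04  3.300e-03  2.317e-01] rows 3.2
```

>>> jog_arm:
  claw: [0.4, 0.4, 0.4, 0.4, 0.4, 0.4, 0.4]
  linear:
    - [0.04, 0.006, 0]
    - [0.085, 0.013, 0]
    - [0.125, 0.02, 0]
    - [0.16, 0.025, 0.005]
    - [0.16, 0.025, 0.005]
    - [0.16, 0.025, 0.005]
    - [0.16, 0.025, 0.005]
  turn:
    - [0, 0, 0.08]
    - [0, 0, 0.16]
    - [0, 0, 0.23]
    - [0, 0, 0.23]
    - [0, 0, 0.23]
    - [0, 0, 0.23]
    - [0, 0, 0.23]

```text
t: 19.05
position: [0.3704, 0.0561, 0.3204]
tcp_rot: [[-0.864, -0.052, 0.501], [-0.067, 0.998, -0.012], [-0.499, -0.044, -0.866]]
force: [1.0, -0.1, -0.1]
finger_gap: 0.595
finger_force: 0.0
```

Run:
```python
from h import *
snap('wrist','w9'); meas('w8'); meas('w9')
P,im,d=cloud('w9'); B=(P-O)@F
m=(d>.05)&(abs(B[...,1])<.015)&(abs(B[...,0]+.004)<.02)&(B[...,2]>.006)&(B[...,2]<.02); Q=B[m]
print('tilt',np.linalg.lstsq(np.c_[Q[:,:2],np.ones(len(Q))],Q[:,2],rcond=None)[0])
```

```text
w8 blue 1745 [0.0422 0.0427 0.0528 0.0637 0.0653] y [-0.029 -0.002  0.026] z [0.0213 0.024 ]
w8 yel 112 [0.0337 0.0341 0.0363 0.0395 0.0398] y [-0.022  0.013  0.02 ] z [0.0132 0.0173]
w8 sherd 2906 [-0.0338 -0.0302 -0.0047  0.0213  0.0239] y [-0.018  0.001  0.021] z [0.0087 0.0139]
w9 blue 1701 [0.0402 0.0408 0.0508 0.0616 0.0638] y [-0.029 -0.002  0.026] z [0.0213 0.0239]
w9 yel 80 [0.0338 0.0341 0.0357 0.0381 0.0384] y [-0.022 -0.014  0.02 ] z [0.0136 0.0171]
w9 sherd 2811 [-0.034  -0.0302 -0.0049  0.0213  0.0239] y [-0.018  0.001  0.021] z [0.0087 0.0139]
tilt [-0.05574904 -0.08793275  0.0107523 ]
```

Run:
```python
from h import *
P,im,d=cloud('w2'); m=(np.hypot(P[...,0]-.452,P[...,1]+.362)<.02)&(d>.1)&(P[...,2]<.03)&(P[...,2]>.006); Q=P[m]-[.452,-.362,0]
a=np.radians(-18); X=Q[:,0]*np.cos(a)+Q[:,1]*np.sin(a); Y=-Q[:,0]*np.sin(a)+Q[:,1]*np.cos(a)
print('desk tilt',np.linalg.lstsq(np.c_[X,Y,np.ones(len(Q))],Q[:,2],rcond=None)[0])
```

```text
desk tilt [-0.0468516  -0.07794363  0.01190907]
```

The top face had the same slope while the sherd lay on the desk, so it is lying flat on the bed. The spring is pressed in about 6 mm and the robot is clear, so I'm handing in.

```bash
python3 -c "
from cell import manip
print(manip.close_job())"
```

```text
the job is handed in; nothing more can be done
None
```

The small sherd lies flat on the cork bed, clamped against the fence with the plungers measured about 6 mm in (about halfway), and the job is handed in with the robot clear; no verdict came back.

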